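Hang a gearbox cover on the washer rail and slide it home

ROBOT

A 6-joint arm with a two-finger parallel gripper is mounted at the origin on the work surface. World frame = base frame: x ahead of the robot, y to its left, z up, the work surface at z = 0. Lengths are in mm, angles in rad, forces in N, time in s.
With the tool pointing down it reaches from about 375 to 925 mm from the base axis. Payload 5.7 kg.
Tool frame: the origin (TCP) lies at the very end of the fingers, on their centre line; the grasp point (between the pads) lies r.hold_point_z behind it (r.hold_point_z is the distance from the TCP to the grasp point, in mm); z points along the fingers, y is the direction in which the jaws open and shut (so a half turn about z gives the same grasp; the last joint's range is limited). The gripper opens to 85 mm and grips with 20 to 120 N. Pads are 22 mm wide; open, the fingers measure 114 mm over their backs; the gripper's body (76 mm by 85 mm) begins 54 mm behind the grasp point. The pads swing forward as they close: fully open they stand 13 mm farther back than shut.
Start: joints at [1.048, 0.359, 1.51, -0, 1.272, -0.115], TCP at [237.944, 550.768, 231.267] pointing down, gripper open.
Joint ranges: [-2.97, 2.97], [-1.01, 2.36], [0.21, 2.38], [-0.96, 4.11], [0.2, 2.71], [-2.98, 2.98]. Speed limits (rad/s): [2.39, 2.39, 3.14, 3.14, 3.14, 3.14].

INTERFACE

Orientations are given as a 3x3 rotation matrix whose columns are the frame's x, y, z axes.
In Python, from bench import r, cams gives the robot as it stands.
- The arm moves only by the tool carry_out, never from a script. Its arguments are lists of equal length, an entry for each row: "offset": the shift along the tool's x, y, z in units of 60 mm (1.0 is 60 mm), a list of three; "rotation": the turn, a rotation vector about the tool's x, y, z in units of 10 degrees (1.0 is 10 degrees), a list of three; "claw": the finger opening in mm, from 0 to 85.4. In form: {"offset": [[x, y, z], ...], "rotation": [[wx, wy, wz], ...], "claw": [claw, ...]}. A call has 1 to 5 rows; each row is the pose to reach, as a shift and turn from the pose commanded when the call began, along the tool's axes at that moment; what a row does not reach only later rows make up. A row lasts 1/8 s, in which the tool goes at most 62.5 mm and 10.7 degrees, less where a joint would pass 70% of its speed; a pose out of reach is approached as far as the arm can. A call with a gripper value outside its range is refused whole. The fingers move at their own pace and stop on an object; "grip_force" is the grip in N (left out, the last holds). Time passes only in rows, so rows that repeat a pose let the fingers close. It gives the time, the measured TCP pose, the force and the opening at its end, in the units of the state.
- r.read_state(): the state, without advancing time (a new reading comes with each control period).
- cams.capture(name): name is "scene" or "top" or "wrist"; returns a dict with "image" (420x560x3 uint8, blue, green, red), "z_map" (420x560 float32, mm along the optical axis (not along the pixel's ray), 0 where there is no reading), "fx", "fy", "cx", "cy" (pixels), "k1" (the pictures are not rectified: a ray, as slopes to the right and down, at radius r is drawn at 1 + k1 r^2 times it, then the intrinsics apply), "rvec" (rotation vector, rad) and "tvec" (3), from world to camera coordinates, as OpenCV has them. Camera axes: x right, y down, z forward; pixel columns grow to the right and rows downward; lengths in mm; the calibration is good to about 2 mm. A picture is of the moment at which its call begins.
- r.hand_in(): hands the job in, once; it reports no verdict.
Trained networks look in a picture, given as the dict that the camera call returned (one of the last four; its "shot" number tells which), for a name from the list of things; names that differ only in an ending like _2 or _b are one class to them, and where a whole thing is asked for, a point or a joint stands for the part that bears it (a point fixed in the world has none). Each returns a list of dicts, best first, with "conf" (0 to 1); they miss things now and then, are a little off and sometimes report something else, mostly with a low value. They report only what shows in the picture. A call takes as long as a camera call. They do not tell look-alikes from the thing itself.
- cams.find_in(query, picture): "position" ([x, y, z] in mm, in world coordinates, good to about 4 mm: the middle of the surface that is visible of it).
- cams.regions_of(query, picture): "region" (420x560 bool, what is visible of it).
- cams.spot_point(query, picture): "position" ([x, y, z] in mm, in world coordinates, good to about 4 mm: a listed point, or the origin of a listed thing).
The state is a dict: "time_s": time; "joints": joint angles; "joint_velocities": joint speeds; "joint_efforts": joint torques, N m; "tcp_pos": TCP position; "tool_rot": TCP orientation; "wrist_force": force on the tool from outside, world axes, zero at the start; "wrist_torque": the same for the moment, N m; "finger_gap": opening from 0.0 (shut) to 1.0 (fully open).
Only numpy, scipy, OpenCV 4.12 (cv2) and the standard library are available. Lean on these libraries where they do the work, as an engineer would, in place of code of your own. Each camera call takes 0.05 s, during which the arm holds its last target.

TASK

Take the aluminium gearbox cover off its leaning stand and hang it on the parts-washer rail: in the open part of the rail, lift its hook over the upright lip and lower it until it sits fully down on the lip with its nose in the trough behind. Then, with the hook still down on the lip, slide the cover along the rail under the keeper strip until the hook meets the end stop, and let go, leaving it hanging upright there. Leave the bottle, the can and the bearing where they are.

Things in the scene. Friction and masses are not known exactly. Their poses are not given: they have to be found in the camera images.
- cover: Aluminium gearbox cover on a steel hook, 0.2-0.45 kg. Axes as hung: z up, x away from the robot, y along rail. Origin: underside of the hook's level bridge (rests on the lip). mm: plate x -28..-20, y +-45, z -115..-8; boss behind it, radius 22 at z -62, to x -5; ribs in front to x -34; bridge x -20..15, y +-13, z 0..6. Starts on the stand leaning back 30 degrees, top away from robot.
- cover_grip (a point): Middle of the cover's upright steel tang, the place to grip, across its 26 mm width (along the cover's y): at (-26, 0, 32) mm in the cover's frame, axes as the cover's. Tang is 12 mm thick, x -32..-20, y +-13, its top at z 52 (20 mm above this point); the bridge's top is 26 mm below this point.
- cover_nose (a point): Lower end of the hook's nose, at (12, 0, -16) mm in the cover's frame, axes as the cover's. The nose is 6 mm thick in x (9..15), 26 mm wide in y and hangs 16 mm below the bridge's underside; it goes down behind the lip.
- stand: Fixed leaning stand, 110 mm wide, holding the cover at the start: two sloped bars and a bottom ledge. Origin under it on the bench, x away from the robot. The cover's origin starts 50 mm in +x and 125 mm above the stand's origin, and the cover lifts straight up off it.
- rail: Fixed steel conveyor rail on two posts and a 10 mm base plate. Origin on the bench under the lip; x away from the robot, y along the rail, z up. mm: upright web whose top edge is the lip x -3..3, y -150..110, z 80..170; trough behind it x 3..21, floor at z 146; back wall to z 158. Open loading part y -30..100, ended by a low plate at y 100.
- rail_load (a point): Point on the lip's top in the open part, at rail (0, 35, 170) mm; axes as the rail's. The cover's origin comes here when it is first hung. Hook nose has about 6 mm of play each way in x.
- rail_end (a point): Point on the lip's top at rail (0, -117, 170) mm, axes as the rail's: the cover's origin lies here when the hook touches the end stop. 152 mm in rail -y from rail_load. The stop is a block across the trough, its face at rail y -130, top at z 178.
- rail_keeper (a point): Middle of the underside of the dark keeper strip, at rail (17, -80, 185) mm, axes as the rail's. The strip, x 6..29, y -130..-30, z 185..189 mm, covers the trough before the stop: the hook can get there only by sliding in from the open part, with 9 mm between its seated bridge and the strip.
- rail_pipe (a point): Middle of the spray pipe over the rail, at rail (8, -20, 328) mm, radius 12, along y from -165 to 125 mm, on risers at rail x 45, y -140 and 100. An upright gripper holding the tang at the rail strikes the pipe: lean the tool about 25 to 35 degrees, its wrist towards the robot (-x), fingers pointing down and away.
- bottle: Loose pale plastic bottle with a red cap, diameter 62, 170 mm high; origin at its underside. Leave alone.
- can: Loose grey can, diameter 66, 110 mm high; origin at its underside. Leave alone.
- bearing: Loose steel bearing ring, diameter 72, 18 mm high, lying flat; origin at its underside. Leave alone.
Things that resemble listed ones, but are neither listed nor needed, are in the scene too. What is shaped like the cover but turquoise is not meant.

How it is judged (in metres and radians):
On the way, in this order (a step that is already met when the one before it is completed fails the run):
1. the hook sits down on the lip in the open part of the rail, its nose behind the lip (x of cover in the frame of rail_load between -0.012 and 0.012 m and z of cover in the frame of rail_load between -0.005 and 0.005 m and y of cover in the frame of rail_load between -0.055 and 0.06 m and angle between cover's own z axis and vertical below 0.25 rad), for 0.2 s.
2. the hook is slid along the lip under the keeper to the end stop (y of cover in the frame of rail_end below 0.006 m and x of cover in the frame of rail_end between -0.012 and 0.012 m and z of cover in the frame of rail_end between -0.005 and 0.009 m), for 0.2 s.
At the end, for the whole second after the job is handed in: The cover hangs still on the rail with its hook down on the lip (within 5 mm in height, 12 mm across the rail), nose in the trough behind the lip, the hook within 6 mm of the end stop under the keeper, upright and square to the rail within 0.2 rad (y of cover in the frame of rail_end between -0.006 and 0.006 m and x of cover in the frame of rail_end between -0.012 and 0.012 m and z of cover in the frame of rail_end between -0.005 and 0.005 m and angle between cover's own z axis and vertical below 0.2 rad and angle between the y axis of cover and the y axis of rail, either way round below 0.2 rad and linear speed of cover below 0.02 m/s); the robot touches nothing.
It fails at once if the bottle, can or bearing is moved more than 20 mm (distance of any of bottle, can, bearing from where it was at the start of the episode above 0.02 m).
It also fails if it takes over 42 s, if anything falls off the work surface, if the arm or the gripper's body presses on something with over 40 N, if the wrist force passes 120 N, or if a joint passes its speed limit or range.

## Working session

There is one attempt and no reset: what is moved stays moved. The work goes in short steps, Python scripts to look and compute and a tool call to move; the robot and the scene stay as the last step left them, time stands still between calls to the robot, and variables do not carry over. Pictures are saved under pics/ and viewed, and the job is handed in when it is done.

Besides the shell and the picture viewer there is one more tool, called as name(argument=value, ...) on one line, values as JSON. carry_out: Moves the arm, as the interface text tells. Its arguments: {"type":"object","properties":{"offset":{"type":"array","items":{"type":"array","items":{"type":"number"}}},"rotation":{"type":"array","items":{"type":"array","items":{"type":"number"}}},"claw":{"type":"array","items":{"type":"number"}},"grip_force":{"type":"number"}},"required":["offset","rotation","claw"]}

```bash
ls; mkdir -p pics; python3 - <<'E'
from bench import r,cams
import cv2
print(r.read_state(), r.hold_point_z)
for n in ["scene","top"]:
    p=cams.capture(n); cv2.imwrite(f"pics/{n}0.png",p["image"])
    print(n,p["fx"],p["k1"],p["rvec"],p["tvec"])
    for q in ["cover","cover_grip","cover_nose","stand","rail","rail_load","rail_end","rail_pipe","rail_keeper","bottle","can","bearing"]:
        print(q,"spot",[(d["position"],d["conf"]) for d in cams.spot_point(q,p)][:3])
E
```

```text
pics
{'time_s': 0.0, 'joints': array([ 1.04791745e+00,  3.59515573e-01,  1.51144068e+00, -1.97425200e-05,
        1.27250717e+00, -1.15092487e-01]), 'joint_velocities': array([ 0.00136525,  0.00026608, -0.00144027,  0.00026555,  0.00068691,
       -0.00049144]), 'joint_efforts': array([-1.97508293e-04, -5.27614009e+01, -2.78623134e+01, -4.95194545e-04,
        1.34849150e-02,  2.29409613e-05]), 'tcp_pos': array([237.61059752, 550.19669313, 230.4441639 ]), 'tool_rot': array([[-9.18003159e-01,  3.96572009e-01, -9.17868416e-04],
       [ 3.96573023e-01,  9.18001732e-01, -1.63022965e-03],
       [ 1.96101346e-04, -1.86055782e-03, -9.99998250e-01]]), 'wrist_force': array([0.35928715, 0.02691129, 0.56568025]), 'wrist_torque': array([-0.03044264, -0.00874191,  0.0064157 ]), 'finger_gap': 1.005548550119515} 18.700000000000003
scene 476.7934112485437 -0.023182446831460347 [ 2.35536173  1.09948854 -0.31232778] [-467.76483441 -190.00790195 1828.46775842]
cover spot [([427.7, 89.8, 17.3], 0.61), ([474.4, 313.2, 126.4], 0.59)]
cover_grip spot [([409.3, 70.3, 49.7], 0.72), ([448.6, 581.2, 56.7], 0
[... 827 characters left out ...]
 ([427.6, 568.9, 21.7], 0.66)]
cover_grip spot [([405.1, 81.8, 53.4], 0.67), ([451.5, 583.0, 52.5], 0.6), ([460.9, 312.7, 168.2], 0.58)]
cover_nose spot [([418.6, 561.4, 3.3], 0.97), ([430.4, 95.1, 4.7], 0.87), ([470.4, 309.1, 108.0], 0.57)]
stand spot [([420.0, 317.7, 2.1], 0.75)]
rail spot [([617.5, -25.1, -1.7], 0.84)]
rail_load spot [([614.5, 9.2, 173.2], 0.75)]
rail_end spot [([624.2, -142.7, 169.3], 0.88)]
rail_pipe spot [([623.2, -50.0, 327.1], 0.62)]
rail_keeper spot [([636.5, -106.5, 188.2], 0.81), ([623.3, -145.4, 168.9], 0.62)]
bottle spot [([665.4, 372.2, 2.6], 0.78), ([619.9, -25.5, -3.8], 0.16)]
can spot [([738.1, 279.6, -2.9], 0.74)]
bearing spot [([454.1, -312.0, 2.4], 0.58)]
```

View pics/scene0.png

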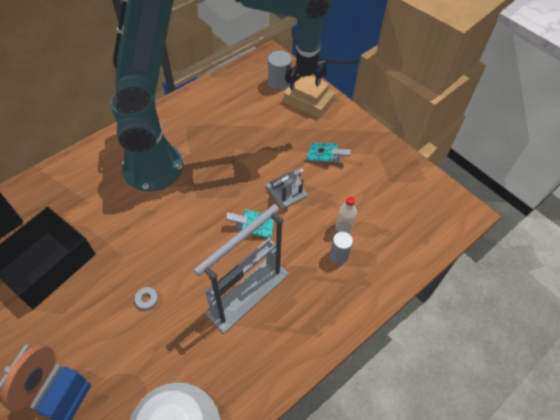

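View pics/top0.png

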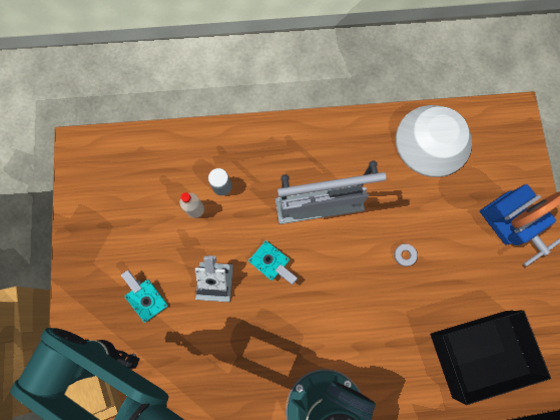

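Candidates in the top image are turquoise at (147,302), turquoise at (270,258) and bare grey on the stand at (213,280). The grey one fits, since it is aluminium, on the leaning stand and not turquoise. I'll confirm it with an enlarged crop and measure the yaws.

```bash
cat > h.py <<'E'
import numpy as np, cv2
from bench import r,cams
def cloud(p):
    h,w=p["z_map"].shape
    v,u=np.mgrid[0:h,0:w].astype(float)
    xd=(u-p["cx"])/p["fx"]; yd=(v-p["cy"])/p["fy"]
    x,y=xd.copy(),yd.copy()
    for _ in range(8):
        s=1+p["k1"]*(x*x+y*y); x=xd/s; y=yd/s
    z=p["z_map"]; P=np.stack([x*z,y*z,z],-1)
    R=cv2.Rodrigues(np.array(p["rvec"],float))[0]
    W=(P-np.array(p["tvec"]))@R
    W[z==0]=np.nan
    return W
def proj(p,X):
    X=np.atleast_2d(X); R=cv2.Rodrigues(np.array(p["rvec"],float))[0]
    C=X@R.T+np.array(p["tvec"]); a=C[:,:2]/C[:,2:]; s=1+p["k1"]*(a**2).sum(1,keepdims=True)
    return a*s*[p["fx"],p["fy"]]+[p["cx"],p["cy"]]
E
python3 - <<'E'
from h import *
for n in ["top","scene"]:
    p=cams.capture(n); W=cloud(p)
    c=proj(p,[[450,315,100]])[0].astype(int); print(n,c)
    im=p["image"][c[1]-45:c[1]+45,c[0]-55:c[0]+55]
    im=cv2.resize(im,None,fx=7,fy=6.6,interpolation=cv2.INTER_CUBIC); cv2.imwrite(f"pics/stand_{n}.png",im)
    c=proj(p,[[620,-30,170]])[0].astype(int)
    im=p["image"][c[1]-75:c[1]+75,c[0]-100:c[0]+100]
    cv2.imwrite(f"pics/rail_{n}.png",cv2.resize(im,None,fx=4,fy=4,interpolation=cv2.INTER_CUBIC))
    x,y,z=W[...,0],W[...,1],W[...,2]
    m=(z>320)&(z<350)&(x>540)&(x<720)&(y>-250)&(y<150)
    q=W[m]; l=cv2.fitLine(q[:,:2].astype(np.float32),cv2.DIST_HUBER,0,.01,.01).ravel()
    print("pipe",m.sum(),np.median(q,0),l,"yaw",np.degrees(np.arctan(-l[0]/l[1])), q[:,1].min(),q[:,1].max())
    m=(z>5)&(z<16)&(x>540)&(x<720)&(y>-250)&(y<180); q=W[m][:,:2].astype(np.float32); print("railbase",m.sum(),cv2.minAreaRect(q))
    m=(z>4)&(z<20)&(x>340)&(x<520)&(y>240)&(y<390); q=W[m][:,:2].astype(np.float32); print("standbase",m.sum(),cv2.minAreaRect(q))
    m=(z>60)&(x>380)&(x<540)&(y>240)&(y<390); q=W[m]
    print("cover",m.sum(),q.min(0),q.max(0))
    for lo in range(60,190,10):
        s=q[(q[:,2]>lo)&(q[:,2]<=lo+10)]
        if len(s)>3: print(lo,len(s),np.round(np.median(s,0)),np.round(s.min(0)),np.round(s.max(0)))
E
```

```text
top [209 268]
pipe 1116 [626.32828491 -50.72766626 337.06736254] [ 8.0103748e-02 -9.9678653e-01  6.2590503e+02 -5.0998779e+01] yaw 4.5945287 -196.24726183787376 93.05091932786347
railbase 1074 ((628.77734375, -33.99870300292969), (427.99749755859375, 177.32542419433594), 89.70304107666016)
standbase 547 ((429.8057861328125, 314.8819580078125), (147.18954467773438, 177.2504425048828), 89.02687072753906)
cover 660 [400.51361369 268.67812625  60.29399956] [490.39448146 361.13517181 188.68078008]
60 31 [405. 318.  65.] [401. 274.  60.] [416. 361.  70.]
70 58 [409. 314.  76.] [403. 271.  70.] [460. 359.  80.]
80 74 [416. 316.  85.] [408. 270.  80.] [463. 361.  90.]
90 72 [421. 312.  96.] [411. 274.  90.] [434. 360. 100.]
100 86 [428. 316. 105.] [416. 272. 100.] [441. 360. 110.]
110 62 [436. 310. 115.] [425. 270. 110.] [490. 357. 120.]
120 87 [444. 300. 127.] [431. 269. 120.] [490. 355. 130.]
130 62 [445. 309. 132.] [435. 271. 130.] [476. 354. 139.]
140 25 [450. 311. 146.] [442. 298. 140.] [459. 325. 150.]
150 17 [455. 314. 156.] [451. 300. 150.] [460. 324. 160.]
160 21 [459. 310. 164.] [4
[... 696 characters left out ...]
 350.  70.]
70 16 [438. 276.  77.] [407. 272.  70.] [463. 350.  80.]
80 31 [443. 296.  85.] [411. 270.  81.] [465. 354.  90.]
90 37 [435. 300.  94.] [414. 268.  90.] [453. 357. 100.]
100 17 [433. 302. 101.] [420. 272. 100.] [471. 351. 109.]
110 8 [440. 291. 118.] [432. 269. 115.] [483. 314. 120.]
120 63 [474. 303. 126.] [430. 268. 120.] [487. 355. 130.]
130 50 [460. 305. 134.] [435. 268. 130.] [483. 354. 140.]
140 13 [459. 305. 143.] [445. 296. 140.] [468. 321. 146.]
150 6 [460. 299. 157.] [455. 296. 151.] [469. 314. 159.]
160 7 [466. 299. 165.] [461. 297. 160.] [474. 319. 169.]
170 7 [474. 298. 177.] [466. 295. 175.] [479. 323. 179.]
180 23 [476. 308. 184.] [468. 294. 180.] [482. 324. 188.]
```

View pics/stand_top.png

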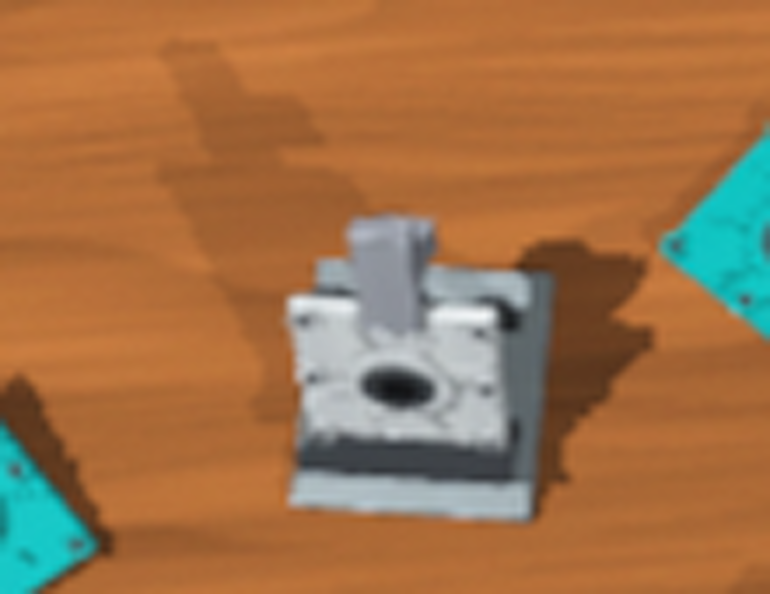

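View pics/rail_top.png

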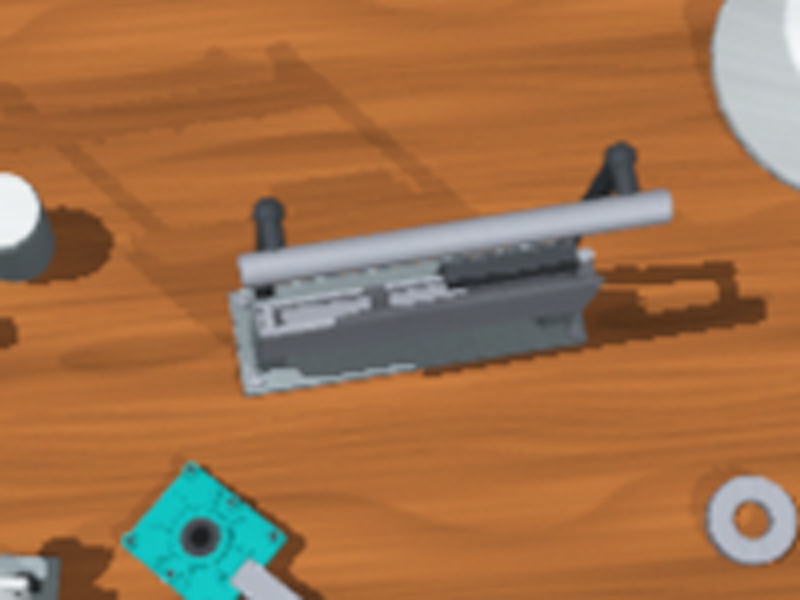

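View pics/rail_scene.png

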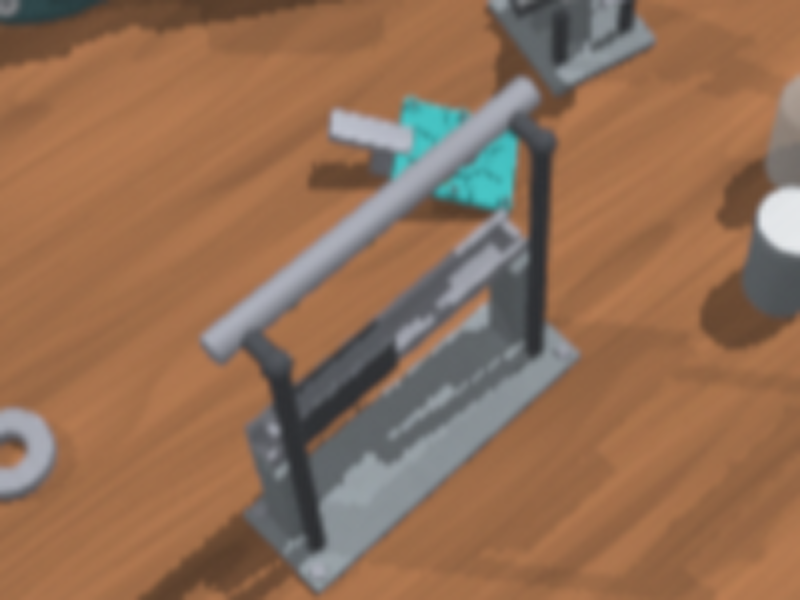

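The enlarged crop shows the bare aluminium cover on the dark-barred stand, with its plate at crop (400,370) and grey tang at (390,275), so that is the one meant. The two turquoise ones lie flat at the crop's edges. Next I'll fit the yaws and poses more precisely.

```bash
python3 - <<'E'
from h import *
for n in ["top"]:
    p=cams.capture(n); W=cloud(p); x,y,z=W[...,0],W[...,1],W[...,2]
    m=(z>62)&(z<135)&(x>395)&(x<450)&(y>265)&(y<365); q=W[m]
    for _ in range(6):
        c=q.mean(0); nn=np.linalg.svd(q-c)[2][2]; d=(q-c)@nn; q=q[abs(d)<max(2.0,2*np.median(abs(d)))]
    nn*=-np.sign(nn[0]); print("plate",len(q),c,nn,"yaw",np.degrees(np.arctan2(-nn[1],-nn[0])),"lean",np.degrees(np.arcsin(nn[2])), np.std(d))
    # edges of grey base of stand by hue
    for name,ctr,sz,zz in [("stand",(430,315),100,(0,25)),("rail",(628,-33),215,(4,18))]:
        hsv=cv2.cvtColor(p["image"],cv2.COLOR_BGR2HSV)
        g=(hsv[...,1]<60)&(abs(x-ctr[0])<90)&(abs(y-ctr[1])<sz)&(z>zz[0])&(z<zz[1])
        q=W[g][:,:2].astype(np.float32); print(name,g.sum(),cv2.minAreaRect(q), np.round(cv2.boxPoints(cv2.minAreaRect(q))).tolist())
p=cams.capture("scene");W=cloud(p); x,y,z=W[...,0],W[...,1],W[...,2]
for name,ctr,sz,zz in [("stand",(430,315),100,(0,25)),("rail",(628,-33),215,(4,18))]:
        hsv=cv2.cvtColor(p["image"],cv2.COLOR_BGR2HSV)
        g=(hsv[...,1]<60)&(abs(x-ctr[0])<90)&(abs(y-ctr[1])<sz)&(z>zz[0])&(z<zz[1])
        q=W[g][:,:2].astype(np.float32); print(name,g.sum(),cv2.minAreaRect(q), np.round(cv2.boxPoints(cv2.minAreaRect(q))).tolist())
E
```

```text
plate 305 [426.67405499 313.00188528 101.67745591] [-0.84074093  0.11691342  0.52866431] yaw -7.916779888829482 lean 31.915251755114106 1.6867665963079597
stand 438 ((418.00286865234375, 315.2559509277344), (110.3944091796875, 120.64517974853516), 81.38038635253906) [[350.0, 270.0], [469.0, 252.0], [486.0, 361.0], [367.0, 379.0]]
rail 867 ((643.2652587890625, -12.884811401367188), (135.37896728515625, 348.220458984375), 13.032206535339355) [[538.0, 141.0], [617.0, -198.0], [748.0, -167.0], [670.0, 172.0]]
stand 531 ((420.93426513671875, 315.5606689453125), (168.76353454589844, 138.6214141845703), 80.49382019042969) [[339.0, 244.0], [475.0, 221.0], [503.0, 387.0], [367.0, 410.0]]
rail 1920 ((616.8273315429688, -25.104736328125), (149.25857543945312, 337.2164001464844), 4.331608295440674) [[530.0, 137.0], [555.0, -199.0], [704.0, -188.0], [679.0, 149.0]]
```

```bash
cat >> h.py <<'E'
from scipy.spatial.transform import Rotation as Ro
def frame(yaw,lean):
    # cover rotation: yaw (deg), lean back +
    return Ro.from_euler('ZY',[yaw,lean],degrees=True).as_matrix()
def toolR(yaw,tilt):
    # tool: y along -+cover y matching current, z down, tilted so fingers point +x by tilt
    # tool y = +y_cover, z = (sin t,0,-cos t), x = y cross z
    M=frame(yaw,0); z=M@[np.sin(np.radians(tilt)),0,-np.cos(np.radians(tilt))]; y=M[:,1]; x=np.cross(y,z)
    return np.stack([x,y,z],1)
def plan(pos,R,quiet=False):
    s=r.read_state(); T=s["tool_rot"]; d=T.T@(np.array(pos)-s["tcp_pos"]); w=Ro.from_matrix(T.T@R).as_rotvec(degrees=True)
    print("t",s["time_s"],"tcp",s["tcp_pos"].round(1),"F",s["wrist_force"].round(1),"gap",round(s["finger_gap"],3))
    print("delta mm",d.round(1),"norm",np.linalg.norm(d).round(1),"deg",w.round(2)); print("OFFSET",(d/60).round(3).tolist(),"ROT",(w/10).round(3).tolist())
E
python3 - <<'E'
from h import *
plan([462.5,309.7,225],toolR(-8.3,0))
E
```

```text
t 1.5 tcp [237.9 550.8 231.3] F [-0.9  0.5 -0.2] gap 0.998
delta mm [-301.8 -132.3    6.3] norm 329.5 deg [-1.000e-02 -0.000e+00 -1.506e+01]
OFFSET [-5.029, -2.204, 0.105] ROT [-0.001, -0.0, -1.506]
```

carry_out(offset=[[-0.9, -0.4, 0.02], [-1.8, -0.8, 0.04], [-2.7, -1.18, 0.06], [-3.5, -1.53, 0.08], [-4.3, -1.88, 0.1]], rotation=[[0, 0, -0.3], [0, 0, -0.6], [0, 0, -0.9], [0, 0, -1.2], [0, 0, -1.5]], claw=[85, 85, 85, 85, 70], grip_force=60)

```text
time_s: 2.12
tcp_pos: [431.2, 343.6, 225.4]
tool_rot: [[-0.99, 0.144, 0.0], [0.144, 0.99, 0.0], [-0.0, 0.0, -1.0]]
wrist_force: [-0.1, 0.4, -0.0]
finger_gap: 0.825
```

carry_out(offset=[[-0.73, -0.32, 0], [-0.73, -0.32, 0], [-0.73, -0.32, 0]], rotation=[[0, 0, 0], [0, 0, 0], [0, 0, 0]], claw=[70, 70, 70])

```text
time_s: 2.5
tcp_pos: [470.2, 319.5, 225.1]
tool_rot: [[-0.989, 0.146, -0.001], [0.146, 0.989, -0.0], [0.001, -0.0, -1.0]]
wrist_force: [-1.1, 1.2, 0.7]
finger_gap: 0.815
```

```bash
python3 - <<'E'
from h import *
plan([462.5,309.7,225],toolR(-8.3,0))
p=cams.capture("wrist"); cv2.imwrite("pics/w1.png",p["image"])
W=cloud(p)
for q in ["cover_grip","cover","cover_nose"]: print(q,[(d["position"],d["conf"]) for d in cams.spot_point(q,p)][:3])
print(proj(p,[[462.5,309.7,166]]))
x,y,z=W[...,0],W[...,1],W[...,2]
m=(z>155)&(z<192)&(x>430)&(x<500)&(y>280)&(y<340); q=W[m]; print(m.sum())
for lo in range(155,190,4):
    s=q[(q[:,2]>lo)&(q[:,2]<=lo+4)]
    if len(s)>5: print(lo,len(s),np.median(s,0).round(1),np.percentile(s,3,axis=0).round(1),np.percentile(s,97,axis=0).round(1))
E
```

```text
t 2.5 tcp [470.2 319.5 225.1] F [-1.1  1.2  0.7] gap 0.815
delta mm [  6.2 -10.8   0.1] norm 12.4 deg [-0.01 -0.06 -0.11]
OFFSET [0.103, -0.18, 0.002] ROT [-0.001, -0.006, -0.011]
cover_grip [([408.1, 74.6, 49.8], 0.89), ([466.8, 311.7, 169.1], 0.85), ([455.7, 577.8, 55.6], 0.67)]
cover [([471.4, 311.2, 124.3], 0.93), ([428.6, 571.2, 20.6], 0.92), ([666.0, 370.4, 0.6], 0.69)]
cover_nose [([421.6, 564.2, 5.8], 0.92), ([433.5, 99.8, 1.0], 0.75)]
[[265.99939769 214.43485364]]
2014
155 165 [453.1 312.8 157.2] [450.8 300.6 155.2] [455.8 324.3 158.9]
159 180 [455.4 311.9 161. ] [453.1 300.4 159.1] [458.  324.2 162.9]
163 188 [457.7 312.4 165.1] [455.5 300.5 163.2] [460.3 323.6 166.9]
167 198 [460.1 311.6 169.1] [457.7 299.8 167.2] [462.6 323.5 170.9]
171 198 [462.4 311.4 172.9] [459.9 299.6 171.1] [464.9 323.  174.9]
175 217 [464.6 311.  177.1] [462.  299.2 175.1] [467.2 323.2 178.8]
179 422 [469.4 310.4 181.5] [464.7 297.9 179.3] [480.1 322.3 182.9]
183 445 [470.8 310.1 184.5] [467.1 298.3 183.1] [475.8 322.  186.3]
```

The wrist view and networks agree: the tang centre is at about (465, 311, 166), and the depth slices show its faces clearly. I'll look once, then descend.

View pics/w1.png

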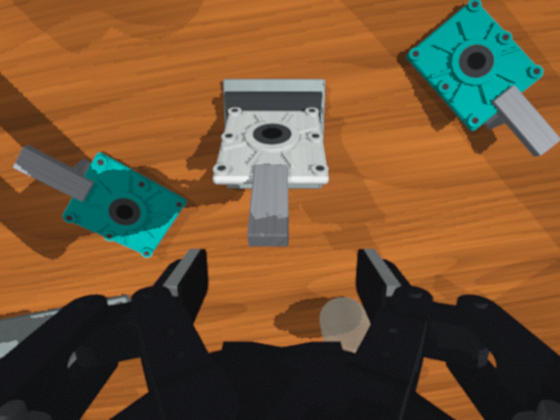

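```bash
python3 - <<'E'
from h import *
plan([465.2,311.2,147.5],toolR(-8.4,0))
E
```

```text
t 2.7 tcp [469.6 320.3 225.3] F [-1.1  0.5 -0.4] gap 0.821
delta mm [ 3.  -9.6 77.8] norm 78.4 deg [-0.01 -0.02  0.13]
OFFSET [0.05, -0.16, 1.296] ROT [-0.001, -0.002, 0.013]
```

The wrist image shows the aluminium cover at (270,135) with its tang at (269,205) between the jaws at x = 185 and 375. The turquoise ones sit to either side. Going down now.

carry_out(offset=[[0.05, -0.16, 0.2], [0.05, -0.16, 0.6], [0.05, -0.16, 1.0], [0.05, -0.16, 1.29], [0.05, -0.16, 1.29]], rotation=[[0, 0, 0], [0, 0, 0], [0, 0, 0], [0, 0, 0], [0, 0, 0]], claw=[70, 70, 70, 70, 60])

```text
time_s: 3.32
tcp_pos: [464.1, 309.5, 146.0]
tool_rot: [[-0.989, 0.145, -0.004], [0.145, 0.989, -0.002], [0.004, -0.003, -1.0]]
wrist_force: [-0.1, 0.2, 0.0]
finger_gap: 0.702
```

```bash
python3 - <<'E'
from h import *
plan([465.2,311.2,147.5],toolR(-8.4,0))
E
```

```text
t 3.325 tcp [464.1 309.5 146. ] F [-0.1  0.2  0. ] gap 0.702
delta mm [-0.8  1.9 -1.5] norm 2.6 deg [-0.16 -0.21  0.06]
OFFSET [-0.014, 0.031, -0.026] ROT [-0.016, -0.021, 0.006]
```

carry_out(offset=[[0, 0.02, 0], [0, 0.02, 0], [0, 0.02, 0], [0, 0.02, 0], [0, 0.02, 0]], rotation=[[0, 0, 0], [0, 0, 0], [0, 0, 0], [0, 0, 0], [0, 0, 0]], claw=[20, 15, 10, 10, 10], grip_force=70)

```text
time_s: 3.95
tcp_pos: [467.0, 311.8, 148.8]
tool_rot: [[-0.989, 0.145, 0.001], [0.145, 0.989, 0.0], [-0.001, 0.001, -1.0]]
wrist_force: [-0.2, -1.3, 6.1]
finger_gap: 0.298
```

carry_out(offset=[[0, 0, 0], [0, 0, -0.1], [0, 0, -0.4], [0, 0, -0.8], [0, 0, -1.2]], rotation=[[0, 0, 0], [0, 0, 0], [0, 0, 0], [0, 0, 0], [0, 0, 0]], claw=[10, 10, 10, 10, 10])

```text
time_s: 4.58
tcp_pos: [465.7, 311.4, 220.0]
tool_rot: [[-0.989, 0.145, -0.002], [0.145, 0.989, -0.001], [0.001, -0.001, -1.0]]
wrist_force: [-0.5, 0.4, -4.1]
finger_gap: 0.291
```

```bash
python3 - <<'E'
from h import *
s=r.read_state(); print(s)
p=cams.capture("top"); c=proj(p,[[465,311,200]])[0].astype(int)
cv2.imwrite("pics/lift.png",cv2.resize(p["image"][max(0,c[1]-75):c[1]+75,max(0,c[0]-100):c[0]+100],None,fx=4,fy=4))
E
```

```text
{'time_s': 4.575, 'joints': array([ 4.66032916e-01,  3.13601898e-01,  1.61001657e+00,  2.69910094e-05,
        1.21966889e+00, -9.58810309e-01]), 'joint_velocities': array([ 0.0020294 , -0.19459127, -0.23438985, -0.00060654,  0.42504796,
        0.00125653]), 'joint_efforts': array([ 5.24941413e-02, -4.96022201e+01, -2.72564113e+01,  7.06502446e-02,
       -3.38197304e-01, -1.16585419e-03]), 'tcp_pos': array([465.74734975, 311.39934121, 219.97832405]), 'tool_rot': array([[-9.89365318e-01,  1.45443944e-01, -1.52536527e-03],
       [ 1.45445188e-01,  9.89366035e-01, -7.38866597e-04],
       [ 1.40168091e-03, -9.52866025e-04, -9.99998564e-01]]), 'wrist_force': array([-0.4622272 ,  0.42314672, -4.06162991]), 'wrist_torque': array([-0.00516501, -0.16163421, -0.03694731]), 'finger_gap': 0.29139950452566044}
```

carry_out(offset=[[0, 0, -0.7], [0, 0.0, -1.0]], rotation=[[0, 0, 0], [0, 0, 0]], claw=[10, 10])

```text
time_s: 4.88
tcp_pos: [466.9, 312.0, 281.2]
tool_rot: [[-0.989, 0.145, 0.002], [0.145, 0.989, 0.001], [-0.002, 0.001, -1.0]]
wrist_force: [0.2, -0.4, -4.4]
finger_gap: 0.295
```

```bash
cat >> h.py <<'E'
RO=np.array([616.8,-26.5,0]); RY=4.5
def tcp_for(rail,tilt=30,off=(16.8,0,-16.5)):
    M=frame(RY,0); return RO+M@(np.array(rail,float)-np.array(off))
E
python3 - <<'E'
from h import *
plan(tcp_for([-50,35,230]),toolR(RY,30))
E
```

```text
t 4.875 tcp [466.9 312.  281.2] F [ 0.2 -0.4 -4.4] gap 0.295
delta mm [-124.5 -293.9   34.6] norm 321.1 deg [ -3.31 -29.77 -12.58]
OFFSET [-2.076, -4.898, 0.577] ROT [-0.331, -2.977, -1.258]
```

View pics/lift.png

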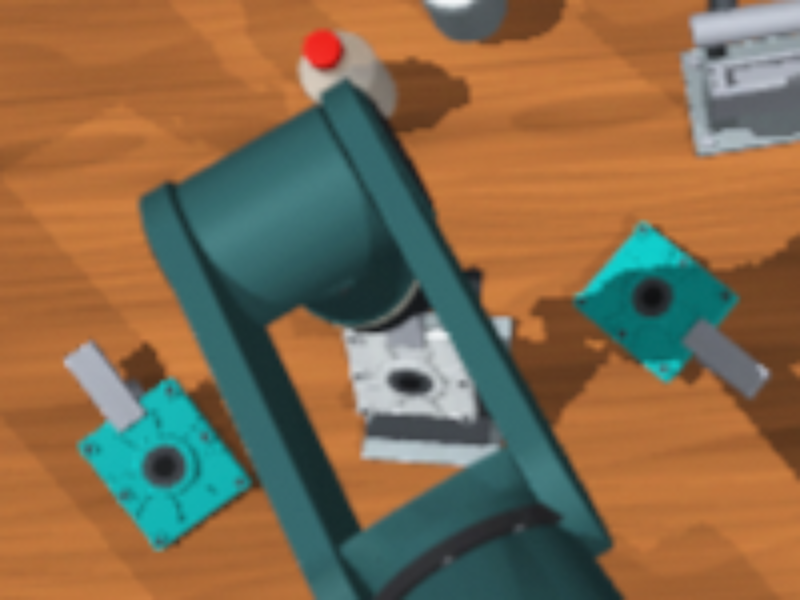

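carry_out(offset=[[-0.2, -0.8, 0], [-0.55, -1.65, 0.1], [-0.95, -2.5, 0.2], [-1.35, -3.35, 0.35], [-1.7, -4.15, 0.45]], rotation=[[-0.04, -0.4, -0.17], [-0.11, -1.0, -0.42], [-0.18, -1.65, -0.7], [-0.25, -2.25, -0.95], [-0.331, -2.977, -1.258]], claw=[10, 10, 10, 10, 10])

```text
time_s: 5.5
tcp_pos: [527.9, 59.5, 252.2]
tool_rot: [[-0.876, -0.074, 0.477], [-0.062, 0.997, 0.041], [-0.479, 0.006, -0.878]]
wrist_force: [0.7, 1.7, -4.7]
finger_gap: 0.289
```

```bash
python3 - <<'E'
from h import *
plan(tcp_for([-50,35,230]),toolR(RY,30))
E
```

```text
t 5.5 tcp [527.9  59.5 252.2] F [ 0.7  1.7 -4.7] gap 0.289
delta mm [-10.9 -57.7  12. ] norm 59.9 deg [ 0.18 -1.4  -0.37]
OFFSET [-0.181, -0.961, 0.2] ROT [0.018, -0.14, -0.037]
```

carry_out(offset=[[-0.09, -0.5, 0.1], [-0.18, -0.93, 0.19], [-0.18, -0.93, 0.19], [-0.18, -0.93, 0.19]], rotation=[[0, 0, 0], [0, 0, 0], [0, 0, 0], [0, 0, 0]], claw=[10, 10, 10, 10])

```text
time_s: 6.0
tcp_pos: [546.8, 7.0, 246.9]
tool_rot: [[-0.878, -0.073, 0.473], [-0.06, 0.997, 0.042], [-0.475, 0.008, -0.88]]
wrist_force: [0.2, 1.1, -4.5]
finger_gap: 0.291
```

```bash
python3 - <<'E'
from h import *
plan(tcp_for([-50,35,230]),toolR(RY,30))
for n in ["wrist","scene","top"]:
    p=cams.capture(n); cv2.imwrite(f"pics/{n}2.png",p["image"])
    for q in ["cover","cover_nose","cover_grip","rail","rail_load","rail_end","rail_keeper"]: print(n,q,[(d["position"],d["conf"]) for d in cams.spot_point(q,p)][:2])
E
```

```text
t 6.0 tcp [546.8   7.  246.9] F [ 0.2  1.1 -4.5] gap 0.291
delta mm [-0.1 -3.9  0.5] norm 4.0 deg [ 0.27 -1.62 -0.51]
OFFSET [-0.002, -0.066, 0.008] ROT [0.027, -0.162, -0.051]
wrist cover [([560.6, 5.4, 226.4], 0.97)]
wrist cover_nose []
wrist cover_grip [([537.3, 7.4, 263.8], 0.63)]
wrist rail []
wrist rail_load [([625.8, -146.8, 168.8], 0.48)]
wrist rail_end [([622.9, -146.1, 167.6], 0.72)]
wrist rail_keeper [([645.6, -110.2, 182.8], 0.79)]
scene cover [([426.3, 92.9, 19.2], 0.93), ([430.8, 572.8, 20.2], 0.86)]
scene cover_nose [([440.1, 101.0, 1.7], 0.83), ([575.5, 5.4, 215.1], 0.82)]
scene cover_grip [([449.7, 582.9, 54.8], 0.96), ([405.8, 70.0, 52.8], 0.87)]
scene rail [([613.1, -30.1, -2.0], 0.76), ([638.8, -106.0, 186.7], 0.46)]
scene rail_load [([612.5, 7.5, 170.5], 0.74)]
scene rail_end [([628.1, -145.4, 168.6], 0.77)]
scene rail_keeper [([638.5, -103.8, 190.0], 0.69)]
top cover [([428.6, 565.0, 20.5], 0.94), ([425.8, 87.7, 20.1], 0.67)]
top cover_nose [([430.0, 96.2, 4.9], 0.89), ([419.5, 562.1, 2.9], 0.87)]
top cover_grip [([451.1, 582.4, 52.3], 0.69), ([406.3, 83.3, 52.9], 0.65)]
top rail [([616.9, -24.5, -0.8], 0.81)]
top rail_load [([617.5, 9.9, 174.0], 0.74), ([532.4, 6.1, 265.5], 0.25)]
top rail_end [([622.7, -146.6, 168.4], 0.87)]
top rail_keeper [([637.7, -108.4, 186.8], 0.87)]
```

View pics/wrist2.png

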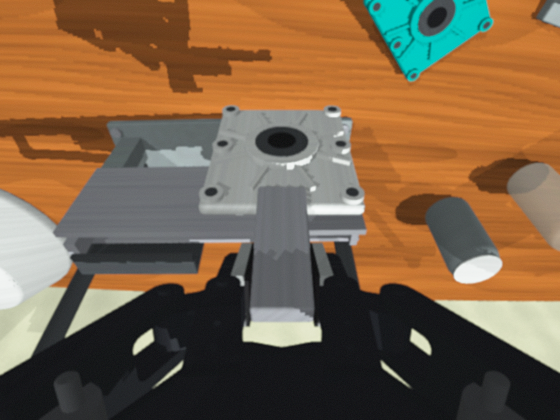

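View pics/scene2.png

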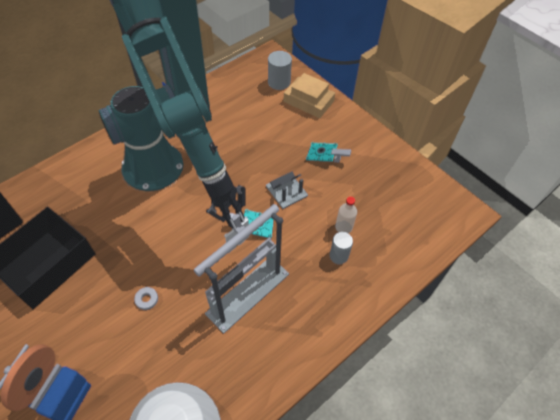

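The wrist view shows the cover held square, with the tang at (283,250) and the plate at (282,160). The rail web and lip edge lie across rows 165–235 and the keeper is at (135,258). I'll measure the lip line from the wrist depth.

```bash
python3 - <<'E'
from h import *
for n in ["wrist","top","scene"]:
    p=cams.capture(n); W=cloud(p); x,y,z=W[...,0],W[...,1],W[...,2]
    M=frame(RY,0); L=(W-RO)@M; lx,ly,lz=L[...,0],L[...,1],L[...,2]
    for nm,m in [("webface",(lx>-25)&(lx<6)&(lz>90)&(lz<160)&(abs(ly+20)<140)),("liptop",(abs(lx)<9)&(lz>165)&(lz<176)&(abs(ly+20)<135)),("keeper top",(lx>-2)&(lx<36)&(lz>183)&(lz<196)&(ly>-140)&(ly<-20)),("stop",(lx>-10)&(lx<30)&(lz>173)&(lz<182)&(ly<-120)&(ly>-160)),("backtop",(lx>14)&(lx<32)&(lz>153)&(lz<163)&(ly>-25)&(ly<95)),("floor",(lx>0)&(lx<24)&(lz>142)&(lz<150)&(ly>-25)&(ly<95)),("plate100",(lx>-10)&(lx<30)&(lz>148)&(lz<180)&(ly>85)&(ly<120))]:
        q=L[m]
        if len(q)<15: continue
        print(n,nm,len(q),"med",np.nanmedian(q,0).round(1),"p3",np.percentile(q,3,axis=0).round(1),"p97",np.percentile(q,97,axis=0).round(1), "slope deg %.2f"%np.degrees(np.polyfit(q[:,1],q[:,0],1)[0]))
E
```

```text
wrist webface 6836 med [ -4.4 -86.6 133.5] p3 [  -5.4 -148.3   92.9] p97 [ -3.4  69.8 159.1] slope deg -0.21
wrist liptop 2553 med [ -3.6 -45.6 169.5] p3 [  -5.4 -144.5  165.3] p97 [  2.8 101.5 171.3] slope deg -0.33
wrist keeper top 2542 med [ 13.2 -80.2 189. ] p3 [   4.2 -129.6  185.7] p97 [ 27.  -33.2 190. ] slope deg -0.37
wrist stop 218 med [   6.1 -135.   177.4] p3 [   1.2 -141.9  173.3] p97 [  15.  -131.4  178.7] slope deg 12.86
wrist backtop 473 med [ 19.8  10.3 157.4] p3 [ 18.5 -22.8 154.3] p97 [ 22.9  92.8 158.6] slope deg -0.12
wrist plate100 686 med [ -4.2  97.  164.7] p3 [ -5.8  85.7 155. ] p97 [ 21.7 107.2 170.4] slope deg -5.59
top webface 409 med [ -2.9 -24.7 126.1] p3 [  -4.1 -147.9   91.9] p97 [ -1.6  98.  158. ] slope deg 0.02
top liptop 187 med [ -0.4 -34.3 169.9] p3 [  -3.8 -146.3  165.7] p97 [  3.4  95.9 174. ] slope deg -0.17
top keeper top 259 med [ 17.1 -85.5 189.1] p3 [   6.3 -132.2  184.7] p97 [ 28.7 -38.4 194.2] slope deg 0.19
top stop 21 med [   6.8 -141.5  178.7] p3 [  -3.1 -152.2  173.2] p97 [  18.7 -128.2  181.7] slope deg -12.85
top backtop 63 med [ 2
[... 329 characters left out ...]
[  -1.6 -152.6  117.2] p97 [  5.4  95.1 159. ] slope deg 0.42
scene liptop 135 med [ -0.4  20.7 170. ] p3 [  -4.9 -148.8  165.7] p97 [  5.1 101.2 175.3] slope deg 0.68
scene keeper top 228 med [ 17.3 -77.5 189.8] p3 [   4.5 -115.6  184. ] p97 [ 27.2 -36.6 194.8] slope deg -0.48
scene stop 25 med [   6.  -139.1  178.4] p3 [  -4.1 -151.4  173.3] p97 [  18.  -133.3  181.1] slope deg 22.82
scene backtop 68 med [ 22.8  39.  157.5] p3 [ 18.5 -19.7 153.7] p97 [ 25.5  87.8 161.6] slope deg -0.04
scene floor 149 med [  8.8  33.7 146.4] p3 [  0.7 -16.5 142.6] p97 [ 23.6  91.9 149.4] slope deg -0.32
scene plate100 67 med [  9.   96.7 162.2] p3 [ -3.6  86.1 149.5] p97 [ 24.9 105.1 173.2] slope deg 19.56
```

```bash
sed -i 's/^RO=.*/RO=np.array([616.1,-27.2,0]); RY=4.7/' h.py; python3 - <<'E'
from h import *
p=cams.capture("wrist"); W=cloud(p); s=r.read_state(); T=s["tool_rot"]; t=s["tcp_pos"]
def fit(q):
    for _ in range(8):
        c=q.mean(0); nn=np.linalg.svd(q-c,full_matrices=False)[2][2]; d=(q-c)@nn; q=q[abs(d)<max(1.,2.0*np.median(abs(d)))]
    return c,nn,len(q)
M=frame(RY,0)
for nm,(a,b,c_,d) in {"tang":(262,306,200,295),"plateL":(208,245,115,205),"plate":(205,360,112,212),"top":(255,312,308,320)}.items():
    q=W[c_:d,a:b].reshape(-1,3); q=q[np.isfinite(q).all(1)]
    c,nn,k=fit(q); nn=M.T@nn; c2=M.T@(c-t); 
    print(nm,k,"centre rel tcp (rail axes)",c2.round(1),"normal",nn.round(3),"tool-tcp",(T.T@(c-t)).round(1))
q=W[112:212,195:375].reshape(-1,3); L=(q-t)@M; k=(L[:,2]<-20)&(L[:,0]<20)&(L[:,2]>-140); L=L[k]; print(L.min(0),L.max(0),np.percentile(L,[1,99],axis=0))
q=W[200:300,255:312].reshape(-1,3); L=(q-t)@M; L=L[(L[:,0]<10)]; print("tang y",np.percentile(L,[1,99],axis=0))
plan(tcp_for([-50,35,230]),toolR(RY,30))
E
```

```text
tang 3964 centre rel tcp (rail axes) [-15.7   0.8   3.2] normal [ 0.999 -0.012 -0.03 ] tool-tcp [ 12.2   0.6 -10.3]
plateL 2623 centre rel tcp (rail axes) [ -5.8 -38.  -85.1] normal [-0.508 -0.861  0.014] tool-tcp [ 45.3 -38.7  71.9]
plate 6927 centre rel tcp (rail axes) [-14.2  -0.4 -47.5] normal [-0.999  0.02  -0.027] tool-tcp [35.2 -0.8 34.9]
top 673 centre rel tcp (rail axes) [-11.2   0.2  34.5] normal [ 0.011  0.002 -1.   ] tool-tcp [ -6.6   0.4 -35.6]
[ -21.38732268  -45.5787599  -128.20013894] [ -6.88257077  45.47679017 -20.02841798] [[ -20.415444    -43.26152764 -124.57584997]
 [  -9.31308348   43.39237813  -22.00741797]]
tang y [[-17.16779267 -12.40057624 -26.61041026]
 [-11.91616511  13.91251238  29.89697625]]
t 7.4 tcp [548.1   6.6 248. ] F [ 1.1 -0.6 -4.3] gap 0.291
delta mm [ 2.2 -4.3  0.4] norm 4.8 deg [ 0.13 -1.47 -0.64]
OFFSET [0.037, -0.071, 0.007] ROT [0.013, -0.147, -0.064]
```

```bash
sed -i 's/off=(16.8,0,-16.5)/off=(16.3,0.5,-17.5)/' h.py; python3 - <<'E'
from h import *
for t in ([-2,35,205],[-2,35,180],[-2,35,170]): plan(tcp_for(t),toolR(RY,28.5))
E
```

```text
t 7.4 tcp [548.1   6.6 248. ] F [ 1.1 -0.6 -4.3] gap 0.291
delta mm [-29.   -4.5  44.7] norm 53.4 deg [ 0.13  0.03 -0.64]
OFFSET [-0.483, -0.076, 0.745] ROT [0.013, 0.003, -0.064]
t 7.4 tcp [548.1   6.6 248. ] F [ 1.1 -0.6 -4.3] gap 0.291
delta mm [-17.   -4.7  66.7] norm 69.0 deg [ 0.13  0.03 -0.64]
OFFSET [-0.284, -0.079, 1.111] ROT [0.013, 0.003, -0.064]
t 7.4 tcp [548.1   6.6 248. ] F [ 1.1 -0.6 -4.3] gap 0.291
delta mm [-12.2  -4.8  75.4] norm 76.6 deg [ 0.13  0.03 -0.64]
OFFSET [-0.204, -0.08, 1.257] ROT [0.013, 0.003, -0.064]
```

carry_out(offset=[[-0.15, -0.02, 0.2], [-0.34, -0.05, 0.5], [-0.483, -0.076, 0.745], [-0.483, -0.076, 0.745], [-0.483, -0.076, 0.745]], rotation=[[0, 0, 0], [0, 0, -0.03], [0.01, 0, -0.06], [0.01, 0, -0.06], [0.01, 0, -0.06]], claw=[10, 10, 10, 10, 10])

```text
time_s: 8.02
tcp_pos: [594.6, 5.9, 222.0]
tool_rot: [[-0.876, -0.082, 0.475], [-0.071, 0.997, 0.04], [-0.476, 0.001, -0.879]]
wrist_force: [-1.3, -0.7, -4.1]
finger_gap: 0.29
```

```bash
python3 - <<'E'
from h import *
for t in ([-2,35,180],[-2,35,170]): plan(tcp_for(t),toolR(RY,28.5))
for n in ["wrist","scene"]:
    p=cams.capture(n); cv2.imwrite(f"pics/{n}3.png",p["image"] if n=="wrist" else cv2.resize(p["image"][180:340,160:330],None,fx=4,fy=3.7))
for q in ["cover","cover_nose"]: print(n,q,[(d["position"],d["conf"]) for d in cams.spot_point(q,p)][:4])
print("pred nose",RO+frame(RY,0)@[10,35,205-16])
E
```

```text
t 8.025 tcp [594.6   5.9 222. ] F [-1.3 -0.7 -4.1] gap 0.29
delta mm [11.3 -0.2 21.8] norm 24.5 deg [ 0.06 -0.04 -0.04]
OFFSET [0.189, -0.004, 0.363] ROT [0.006, -0.004, -0.004]
t 8.025 tcp [594.6   5.9 222. ] F [-1.3 -0.7 -4.1] gap 0.29
delta mm [16.1 -0.3 30.6] norm 34.5 deg [ 0.06 -0.04 -0.04]
OFFSET [0.268, -0.004, 0.509] ROT [0.006, -0.004, -0.004]
scene cover [([613.2, 9.3, 201.4], 0.75), ([458.7, -305.6, -1.1], 0.29)]
scene cover_nose [([419.9, 561.7, 2.4], 0.75), ([621.5, 7.4, 188.6], 0.61), ([438.6, 97.9, 1.6], 0.51), ([737.2, 277.4, -1.4], 0.37)]
pred nose [623.19852607   8.50169362 189.        ]
```

View pics/wrist3.png

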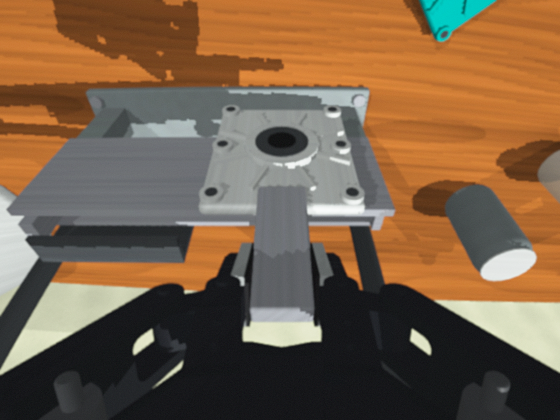

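View pics/scene3.png

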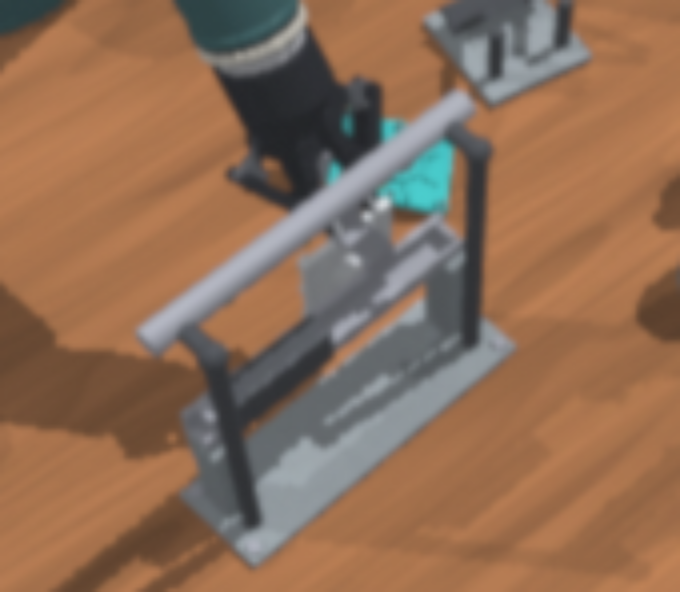

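The cover hangs square in front of the web with the hook over the trough, and the nose sits at the predicted (622, 8, 189). Lowering now.

carry_out(offset=[[0.06, 0, 0.11], [0.14, 0, 0.26], [0.2, 0, 0.37], [0.23, 0, 0.42], [0.24, 0, 0.44]], rotation=[[0, 0, 0], [0, 0, 0], [0, 0, 0], [0, 0, 0], [0, 0, 0]], claw=[10, 10, 10, 10, 10])

```text
time_s: 8.85
tcp_pos: [594.9, 5.7, 192.0]
tool_rot: [[-0.876, -0.082, 0.475], [-0.071, 0.997, 0.04], [-0.477, 0.001, -0.879]]
wrist_force: [0.9, -0.4, -3.6]
finger_gap: 0.289
```

carry_out(offset=[[0.015, 0, 0.03], [0.03, 0, 0.055], [0.03, 0, 0.055]], rotation=[[0, 0, 0], [0, 0, 0], [0, 0, 0]], claw=[10, 10, 10])

```text
time_s: 9.22
tcp_pos: [595.0, 5.7, 188.7]
tool_rot: [[-0.876, -0.082, 0.476], [-0.071, 0.997, 0.04], [-0.478, 0.001, -0.879]]
wrist_force: [-0.9, 0.3, -3.8]
finger_gap: 0.29
```

```bash
python3 - <<'E'
from h import *
plan(tcp_for([-2,35,170]),toolR(RY,28.5))
p=cams.capture("wrist"); cv2.imwrite("pics/wrist4.png",p["image"])
W=cloud(p); M=frame(RY,0); L=(W-RO)@M
def med(a,b,c,d): q=L[c:d,a:b].reshape(-1,3); return np.nanmedian(q,0).round(1)
print("tang front",med(265,303,210,290),"top",med(262,306,310,318))
E
```

```text
t 9.225 tcp [595.    5.7 188.7] F [-0.9  0.3 -3.8] gap 0.29
delta mm [ 0.5 -0.   1.1] norm 1.2 deg [ 0.04  0.03 -0.03]
OFFSET [0.008, -0.001, 0.018] ROT [0.004, 0.003, -0.003]
tang front [-34.   35.2 194.6] top [-29.7  35.1 223.2]
```

carry_out(offset=[[0.01, 0, 0.018], [0.01, 0, 0.018]], rotation=[[0, 0, 0], [0, 0, 0]], claw=[10, 10])

```text
time_s: 9.52
tcp_pos: [595.7, 5.6, 188.3]
tool_rot: [[-0.875, -0.082, 0.478], [-0.071, 0.997, 0.039], [-0.479, 0.0, -0.878]]
wrist_force: [-2.4, 0.3, 2.7]
finger_gap: 0.29
```

carry_out(offset=[[0.01, 0, 0.018], [0.01, 0, 0.018]], rotation=[[0, 0, 0], [0, 0, 0]], claw=[10, 10])

```text
time_s: 9.78
tcp_pos: [596.4, 5.5, 188.2]
tool_rot: [[-0.874, -0.081, 0.48], [-0.071, 0.997, 0.039], [-0.481, -0.0, -0.877]]
wrist_force: [-5.8, 1.0, 9.8]
finger_gap: 0.291
```

carry_out(offset=[[0.005, 0, -0.025], [0.005, 0, -0.025], [0.005, 0, -0.025]], rotation=[[0, 0, 0], [0, 0, 0], [0, 0, 0]], claw=[10, 10, 10])

```text
time_s: 10.15
tcp_pos: [594.9, 5.4, 188.3]
tool_rot: [[-0.875, -0.081, 0.478], [-0.071, 0.997, 0.039], [-0.479, 0.0, -0.878]]
wrist_force: [-2.7, 0.4, 6.8]
finger_gap: 0.293
```

```bash
python3 - <<'E'
from h import *
M=frame(RY,0)
print((M.T@(r.read_state()["tcp_pos"]-RO)).round(1))
plan(tcp_for([-2,35,170]),toolR(RY,28.5))
plan(tcp_for([-2,-115,170]),toolR(RY,28.5))
p=cams.capture("wrist"); cv2.imwrite("pics/wrist5.png",p["image"])
W=cloud(p); L=(W-RO)@M
def med(a,b,c,d): q=L[c:d,a:b].reshape(-1,3); return np.nanmedian(q,0).round(1)
print("tang front",med(265,303,210,290),"top",med(262,306,310,318),"lip",)
lx,ly,lz=L[...,0],L[...,1],L[...,2]
q=L[(lx>-25)&(lx<6)&(lz>90)&(lz<160)&(abs(ly+20)<140)]; print("webx",np.nanmedian(q,0))
q=L[(abs(lx)<9)&(lz>165)&(lz<176)&(ly<-30)&(ly>-150)]; print("lipz",np.percentile(q,[50,95],axis=0))
p=cams.capture("scene"); cv2.imwrite("pics/scene5.png",cv2.resize(p["image"][180:340,160:330],None,fx=4,fy=3.7))
E
```

```text
[-18.5  34.2 188.3]
t 10.15 tcp [594.9   5.4 188.3] F [-2.7  0.4  6.8] gap 0.293
delta mm [0.2 0.3 0.8] norm 0.9 deg [-0.    0.15 -0.03]
OFFSET [0.004, 0.005, 0.013] ROT [-0.0, 0.015, -0.003]
t 10.15 tcp [594.9   5.4 188.3] F [-2.7  0.4  6.8] gap 0.293
delta mm [ 1.000e-01 -1.497e+02  8.000e-01] norm 149.7 deg [-0.    0.15 -0.03]
OFFSET [0.002, -2.495, 0.013] ROT [-0.0, 0.015, -0.003]
tang front [-34.1  35.  194.1] top [-30.1  34.9 222.8] lip
webx [ -3.79486572 -59.38578642 136.92425727]
lipz [[ -3.06518101 -85.84414579 169.62453939]
 [  3.41243942 -35.24354793 171.33612441]]
```

View pics/scene5.png

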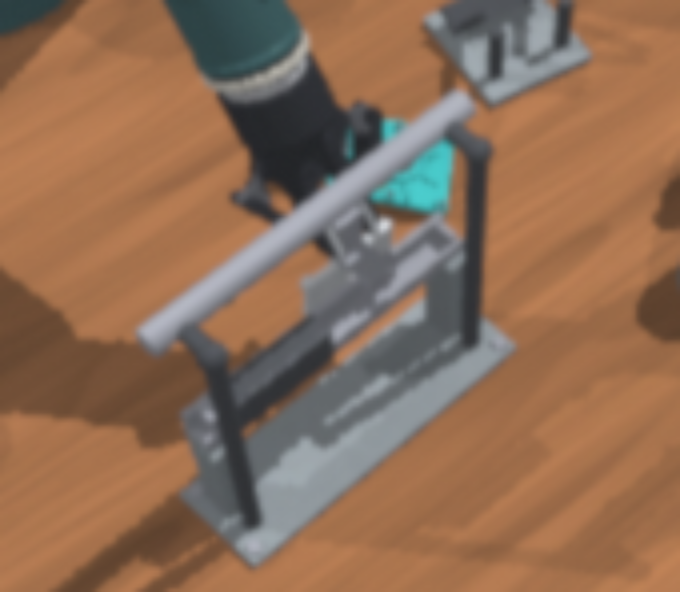

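View pics/wrist5.png

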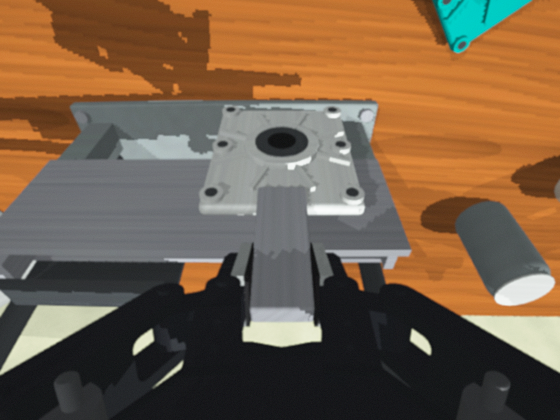

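The contact force and the height (tang top at 222.8, so the bridge is at about 170.8) show the hook seated on the lip, with its bridge across it at crop (370,250). I'll slide it to the stop with slight down-pressure.

carry_out(offset=[[0, -0.15, -0.01], [0, -0.4, -0.01], [0, -0.65, -0.01], [0, -0.9, -0.01], [0, -1.1, -0.01]], rotation=[[0, 0, 0], [0, 0, 0], [0, 0, 0], [0, 0, 0], [0, 0, 0]], claw=[10, 10, 10, 10, 10])

```text
time_s: 10.88
tcp_pos: [599.7, -60.7, 188.3]
tool_rot: [[-0.875, -0.081, 0.477], [-0.071, 0.997, 0.04], [-0.478, 0.001, -0.878]]
wrist_force: [-0.2, 3.8, 3.9]
finger_gap: 0.296
```

```bash
python3 - <<'E'
from h import *
M=frame(RY,0)
print((M.T@(r.read_state()["tcp_pos"]-RO)).round(1))
plan(tcp_for([-2,-115,170]),toolR(RY,28.5))
p=cams.capture("wrist"); cv2.imwrite("pics/wrist6.png",p["image"])
W=cloud(p); L=(W-RO)@M
def med(a,b,c,d): q=L[c:d,a:b].reshape(-1,3); return np.nanmedian(q,0).round(1)
print("tang front",med(265,303,210,290),"top",med(262,306,310,318))
E
```

```text
[-19.1 -32.  188.3]
t 10.875 tcp [599.7 -60.7 188.3] F [-0.2  3.8  3.9] gap 0.296
delta mm [ -0.4 -83.5   1. ] norm 83.5 deg [ 0.06  0.08 -0.06]
OFFSET [-0.007, -1.391, 0.017] ROT [0.006, 0.008, -0.006]
tang front [-34.7 -31.3 194.2] top [-30.6 -31.4 222.8]
```

carry_out(offset=[[-0.005, -0.2, 0.005], [-0.01, -0.45, 0.005], [-0.01, -0.7, 0.005], [-0.01, -0.95, 0.005], [-0.01, -1.15, 0.005]], rotation=[[0, 0, 0], [0, 0, 0], [0, 0, 0], [0, 0, 0], [0, 0, 0]], claw=[10, 10, 10, 10, 10])

```text
time_s: 11.55
tcp_pos: [605.8, -128.8, 188.3]
tool_rot: [[-0.875, -0.082, 0.477], [-0.071, 0.997, 0.041], [-0.478, 0.002, -0.878]]
wrist_force: [0.6, 5.3, 5.5]
finger_gap: 0.292
```

carry_out(offset=[[0, -0.06, 0], [0, -0.12, 0], [0, -0.18, 0], [0, -0.18, 0]], rotation=[[0, 0, 0], [0, 0, 0], [0, 0, 0], [0, 0, 0]], claw=[10, 10, 10, 10])

```text
time_s: 12.05
tcp_pos: [606.7, -139.4, 188.3]
tool_rot: [[-0.875, -0.082, 0.477], [-0.071, 0.997, 0.04], [-0.478, 0.001, -0.878]]
wrist_force: [0.2, 2.8, 4.8]
finger_gap: 0.292
```

```bash
python3 - <<'E'
from h import *
M=frame(RY,0)
print((M.T@(r.read_state()["tcp_pos"]-RO)).round(1))
plan(tcp_for([-2,-117,170]),toolR(RY,28.5))
p=cams.capture("wrist"); cv2.imwrite("pics/wrist7.png",p["image"])
W=cloud(p); L=(W-RO)@M
def med(a,b,c,d): q=L[c:d,a:b].reshape(-1,3); return np.nanmedian(q,0).round(1)
print("tang front",med(265,303,210,290),"top",med(262,306,310,318))
E
```

```text
[ -18.6 -111.   188.3]
t 12.05 tcp [ 606.7 -139.4  188.3] F [0.2 2.8 4.8] gap 0.292
delta mm [ 0.1 -6.5  0.8] norm 6.5 deg [ 0.06  0.07 -0.05]
OFFSET [0.002, -0.108, 0.014] ROT [0.006, 0.007, -0.005]
tang front [ -34.2 -110.2  194.2] top [ -30.2 -110.3  222.8]
```

Creeping until the stop is felt.

carry_out(offset=[[0, -0.03, 0], [0, -0.06, 0], [0, -0.08, 0], [0, -0.08, 0]], rotation=[[0, 0, 0], [0, 0, 0], [0, 0, 0], [0, 0, 0]], claw=[10, 10, 10, 10])

```text
time_s: 12.6
tcp_pos: [607.0, -143.7, 188.3]
tool_rot: [[-0.875, -0.082, 0.476], [-0.071, 0.997, 0.041], [-0.478, 0.002, -0.878]]
wrist_force: [-0.4, 4.0, 6.5]
finger_gap: 0.291
```

carry_out(offset=[[0, -0.02, 0], [0, -0.04, 0], [0, -0.04, 0]], rotation=[[0, 0, 0], [0, 0, 0], [0, 0, 0]], claw=[10, 10, 10])

```text
time_s: 12.98
tcp_pos: [607.2, -146.0, 188.3]
tool_rot: [[-0.875, -0.082, 0.477], [-0.071, 0.997, 0.041], [-0.478, 0.002, -0.878]]
wrist_force: [-0.6, 4.4, 5.9]
finger_gap: 0.295
```

carry_out(offset=[[0, -0.02, 0], [0, -0.04, 0], [0, -0.04, 0]], rotation=[[0, 0, 0], [0, 0, 0], [0, 0, 0]], claw=[10, 10, 10])

```text
time_s: 13.35
tcp_pos: [607.1, -147.0, 188.3]
tool_rot: [[-0.876, -0.083, 0.476], [-0.071, 0.997, 0.043], [-0.478, 0.004, -0.878]]
wrist_force: [1.2, 9.8, 8.3]
finger_gap: 0.293
```

carry_out(offset=[[0, -0.025, 0], [0, -0.025, 0], [0, -0.025, 0]], rotation=[[0, 0, 0], [0, 0, 0], [0, 0, 0]], claw=[10, 10, 10])

```text
time_s: 13.72
tcp_pos: [607.0, -147.2, 188.2]
tool_rot: [[-0.876, -0.084, 0.475], [-0.071, 0.996, 0.046], [-0.477, 0.006, -0.879]]
wrist_force: [0.5, 12.9, 9.4]
finger_gap: 0.291
```

```bash
python3 - <<'E'
from h import *
M=frame(RY,0)
print((M.T@(r.read_state()["tcp_pos"]-RO)).round(1),r.read_state()["wrist_force"])
p=cams.capture("wrist"); cv2.imwrite("pics/wrist8.png",p["image"])
W=cloud(p); L=(W-RO)@M
def med(a,b,c,d): q=L[c:d,a:b].reshape(-1,3); return np.nanmedian(q,0).round(1)
print("tang front",med(265,303,210,290),"top",med(262,306,310,318))
p=cams.capture("scene"); cv2.imwrite("pics/scene8.png",cv2.resize(p["image"][180:340,160:330],None,fx=4,fy=3.7))
E
```

```text
[ -18.9 -118.8  188.2] [ 0.48740797 12.94897147  9.38644382]
tang front [ -34.4 -118.2  194.2] top [ -30.4 -118.3  222.7]
```

View pics/scene8.png

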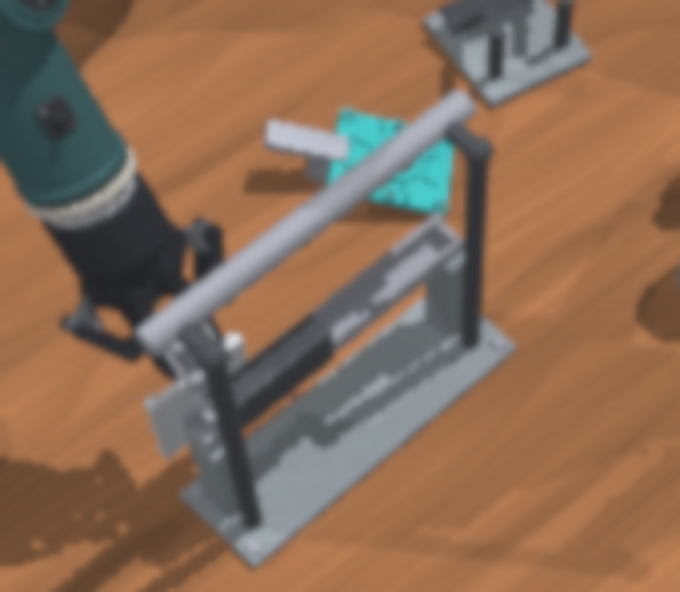

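View pics/wrist8.png

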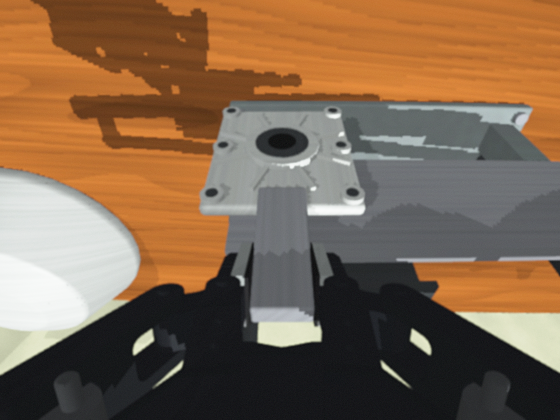

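The cover is at the stop: y force is about 13 N, further pushes don't move it, and rail y is about -118. I'll relax the press, then open and back out.

carry_out(offset=[[0, 0.03, -0.015], [0, 0.03, -0.015]], rotation=[[0, 0, 0], [0, 0, 0]], claw=[10, 10], grip_force=20)

```text
time_s: 14.08
tcp_pos: [606.4, -146.9, 188.3]
tool_rot: [[-0.876, -0.083, 0.475], [-0.071, 0.997, 0.043], [-0.477, 0.004, -0.879]]
wrist_force: [1.7, 7.8, 3.9]
finger_gap: 0.287
```

carry_out(offset=[[0, 0, 0], [0, 0, 0], [0, 0, 0], [0, 0, 0], [0, 0, 0]], rotation=[[0, 0, 0], [0, 0, 0], [0, 0, 0], [0, 0, 0], [0, 0, 0]], claw=[28, 32, 40, 50, 50])

```text
time_s: 14.7
tcp_pos: [606.6, -149.1, 188.6]
tool_rot: [[-0.876, -0.081, 0.476], [-0.071, 0.997, 0.04], [-0.478, 0.001, -0.879]]
wrist_force: [-0.1, -0.4, 0.2]
finger_gap: 0.587
```

```bash
python3 - <<'E'
from h import *
M=frame(RY,0); s=r.read_state()
print((M.T@(s["tcp_pos"]-RO)).round(1),s["wrist_force"],s["finger_gap"])
p=cams.capture("wrist"); cv2.imwrite("pics/wrist9.png",p["image"])
W=cloud(p); L=(W-RO)@M
def med(a,b,c,d): q=L[c:d,a:b].reshape(-1,3); return np.nanmedian(q,0).round(1)
print("tang front",med(265,303,210,290),"top",med(262,306,310,318))
E
```

```text
[ -19.4 -120.8  188.6] [-0.12387448 -0.41764895  0.16338172] 0.5869145433326358
tang front [ -37.6 -120.3  196.6] top [1204.5 -119.  -415.3]
```

View pics/wrist9.png

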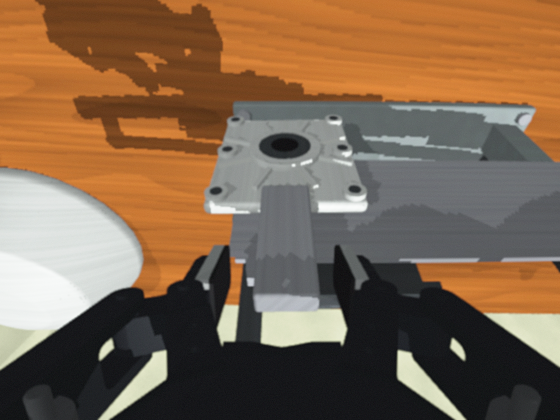

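Released: wrist force is zero, and both jaws stand clear of the tang (tang x 260–315, jaws at 225 and 340). Backing out along the tool axis.

carry_out(offset=[[0, 0.02, -0.15], [0, 0.02, -0.5], [0, 0.02, -0.9], [0, 0.02, -1.4], [0, 0.02, -1.9]], rotation=[[0, 0, 0], [0, 0, 0], [0, 0, 0], [0, 0, 0], [0, 0, 0]], claw=[50, 50, 50, 50, 50])

```text
time_s: 15.38
tcp_pos: [551.5, -152.2, 290.0]
tool_rot: [[-0.876, -0.082, 0.476], [-0.071, 0.997, 0.039], [-0.478, 0.001, -0.879]]
wrist_force: [-0.4, -0.1, 0.4]
finger_gap: 0.585
```

```bash
python3 - <<'E'
from h import *
s=r.read_state(); print(s["time_s"],s["wrist_force"],s["tcp_pos"])
M=frame(RY,0); print("rail_end",RO+M@[0,-117,170])
for n in ["wrist","top","scene"]:
    p=cams.capture(n); cv2.imwrite(f"pics/{n}10.png",p["image"])
    for q in ["cover","cover_grip","cover_nose"]: print(n,q,[((M.T@(np.array(d["position"])-RO)).round(1).tolist(),d["conf"]) for d in cams.spot_point(q,p) if d["position"][1]<-50][:2])
    if n=="wrist":
        L=(cloud(p)-RO)@M; lx,ly,lz=L[...,0],L[...,1],L[...,2]
        for a,b in [(215,240),(200,212),(190,200),(180,190)]:
            m=(lz>a)&(lz<b)&(lx<-15)&(lx>-60)&(abs(ly+118)<25); q=L[m]; print("tang",a,m.sum(),np.median(q,0).round(1),np.percentile(q,[2,98],axis=0).round(1).tolist())
        for a,b in [(120,150),(65,100)]:
            m=(lz>a)&(lz<b)&(lx<-10)&(lx>-60)&(abs(ly+118)<60); q=L[m]; print("plate",a,m.sum(),np.median(q,0).round(1),np.percentile(q,[1,99],axis=0).round(1).tolist())
E
```

```text
15.375 [-0.36640182 -0.09387457  0.41190889] [ 551.45507125 -152.17771855  289.96287873]
rail_end [ 625.68680551 -143.80657426  170.        ]
wrist cover [([-3.1, -118.0, 167.9], 0.55)]
wrist cover_grip [([-32.9, -119.6, 204.4], 0.73)]
wrist cover_nose []
tang 215 530 [ -36.  -119.2  219.7] [[-39.8, -131.7, 215.3], [-28.3, -106.7, 221.0]]
tang 200 321 [ -38.4 -120.   206.2] [[-39.2, -131.6, 200.3], [-37.3, -107.1, 211.4]]
tang 190 243 [ -37.7 -119.2  195.3] [[-38.7, -131.8, 190.6], [-36.9, -107.0, 199.8]]
tang 180 230 [ -37.2 -119.2  185.3] [[-38.0, -131.6, 180.2], [-36.2, -106.9, 189.8]]
plate 120 1596 [ -30.7 -119.1  132.1] [[-35.3, -162.4, 120.3], [-28.6, -76.3, 149.7]]
plate 65 943 [ -27.1 -119.1   79.8] [[-34.3, -162.6, 65.3], [-24.5, -75.5, 99.6]]
top cover [([-5.0, -117.0, 166.1], 0.58)]
top cover_grip [([-35.1, -119.2, 202.7], 0.69)]
top cover_nose [([13.4, -82.6, 186.7], 0.66), ([6.0, -119.2, 156.1], 0.63)]
scene cover [([-1.3, -115.1, 170.5], 0.53)]
scene cover_grip [([-30.2, -120.9, 196.9], 0.76)]
scene cover_nose [([4.7, -119.9, 158.4], 0.69)]
```

View pics/wrist10.png

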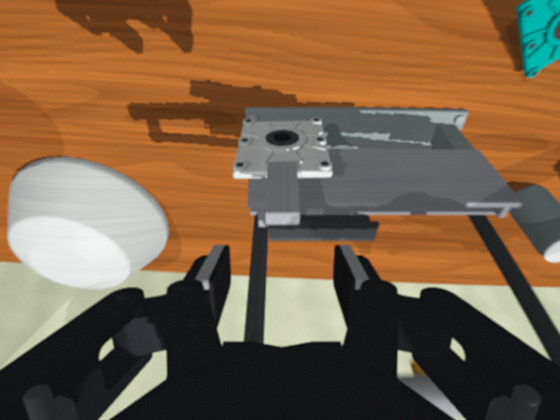

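View pics/scene10.png

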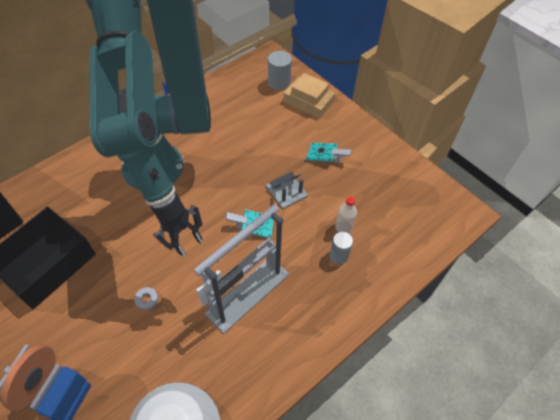

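```bash
python3 - <<'E'
from h import *
M=frame(RY,0)
for k in range(2):
    p=cams.capture("wrist"); L=(cloud(p)-RO)@M; lx,ly,lz=L[...,0],L[...,1],L[...,2]
    m=(lz>180)&(lz<225)&(lx<-15)&(lx>-60)&(abs(ly+118)<25); print(np.median(L[m],0).round(2),np.percentile(L[m],[2,98],axis=0).round(1).tolist())
p=cams.capture("top")
for q in ["bottle","can","bearing"]: print(q,[(d["position"],d["conf"]) for d in cams.spot_point(q,p)][:1])
print(r.read_state()["time_s"],r.hand_in())
E
```

```text
[ -37.73 -119.08  209.02] [[-39.6, -131.7, 181.4], [-28.6, -107.0, 220.7]]
[ -37.77 -119.15  208.76] [[-39.5, -131.7, 181.2], [-28.8, -107.0, 220.8]]
bottle [([662.9, 368.9, 1.7], 0.87)]
can [([738.8, 280.8, -0.6], 0.97)]
bearing []
the job is handed in; nothing more can be done
16.275 None
```

The aluminium cover is hanging on the rail at the end stop under the keeper, and I handed the job in at about 16 s. No verdict was reported.

I lifted it off the stand by its tang and leaned the tool about 28.5° to clear the spray pipe. I lowered the hook over the lip in the open part until I felt contact, at about 0.5–1 mm above the nominal lip height. I then slid it along until the stop pushed back with about 13 N, let go, and backed the gripper out.

Last checks:
- **Stillness:** two pictures in a row agree within 0.3 mm, and the wrist force is about zero.
- **Height and position across the rail:** the hook's height is on the lip (about 170 mm). It sits about 5 mm towards the robot across the rail, within the 12 mm allowed.
- **Lean:** the cover leans about 4° (0.07 rad), with its boss side resting towards the web.
- **Distance along the rail:** it reads -119 mm against the nominal -117 mm. I put the 2 mm down to camera and rail-fit error, because the cover was felt against the stop.
- **Nose:** the nose-point network put it in the trough from both fixed cameras. The top camera also gave a false report near the keeper, which I discounted.
- **Bottle, can and bearing:** the bottle and can are within a few mm of their start. The network missed the bearing in the last picture, but the earlier scene picture shows it in its usual place.

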